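# Check off the stain reagents in order of use

## Robot

A 7-joint arm with a two-finger parallel gripper is mounted at the origin on a cart in front of the work surface, level with it; the furniture and walls round the work are solid. World frame = base frame: x ahead of the robot, y to its left, z up, the work surface at z = 0. Lengths are in m, angles in rad, forces in N, time in s.
With the tool pointing down it reaches from about 0.4 to 0.875 m from the base axis. Payload 6.5 kg.
Tool frame: the origin (TCP) lies on the centre line of the jaws, within the pads' length; the fingertips stand 17 mm ahead of it and the grasp point (between the pads) lies 2 mm behind it; x points along the fingers, y is the direction in which the jaws open and shut, and the axes are right-handed (so a half turn about x gives the same grasp; the last joint's range is limited). The gripper opens to 85 mm and grips with 20 to 120 N. Pads are 22 mm wide; open, the fingers measure 114 mm over their backs; the gripper's body (76 mm by 85 mm) begins 54 mm behind the grasp point. The pads swing forward as they close: fully open they stand 13 mm farther back than shut.
Start: joints at [-1.207, 0.536, -0.004, 1.538, 0.003, 1.067, -0.071], TCP at [0.271, 0.591, 0.248] pointing down, gripper open.
Joint ranges: [-2.7, 2.7], [-0.37, 2.16], [-1.27, 1.26], [0.24, 2.4], [-1.31, 4.45], [0.19, 1.91], [-2.76, 2.76]. Speed limits (rad/s): [2.39, 2.39, 3.14, 3.14, 3.14, 3.14, 3.14].

## Interface

Orientations are given as a unit quaternion [x, y, z, w].
In Python, from plant import move_pose, move_linear, move_j, gripper_to, dwell, ik, state, grab_frame, camera_params, PlanningError, job_done gives the robot as it stands. Calls block until the motion is done:
- move_pose(position, orientation): joint-space move of the TCP to a pose.
- move_linear(position, max_speed=0.15, rotation=None, force_limit=None): straight line of the TCP; rotation=None keeps the orientation; max_speed is the mean speed in m/s. With force_limit (N) it stops when the force on the tool has changed by that much, and returns True; else False.
- move_j(angles): joint-space move.
- gripper_to(opening, grip_force=None): finger opening in m; grip_force is the grip in N (None keeps the last); returns when the fingers have stopped.
- dwell(seconds).
- ik(position, orientation): joint angles nearest the present ones, or None.
- state(): the state.
- grab_frame(name): name is "side" or "top"; returns the picture (420x560x3 uint8, red, green, blue); there is no depth.
- camera_params(name): a dict with "fx", "fy", "cx", "cy" (pixels), "k1" (the pictures are not rectified: a ray, as slopes to the right and down, at radius r is drawn at 1 + k1 r^2 times it, then the intrinsics apply), "extrinsics" (4x4, takes a point from camera to world coordinates). Camera axes: x right, y up, looking along -z (the intrinsics and any distortion apply to the point x, -y, -z); pixel columns grow to the right and rows downward; lengths in m; the calibration is good to about 2 mm. A picture is of the moment at which its call begins. camera_params takes no time and is no camera call.
A pose or a line that the arm cannot do raises PlanningError and nothing moves.
- job_done(): hands the job in, once; it reports no verdict.
The state is a dict: "clock": time; "q": joint angles; "qd": joint speeds; "joint_torque": joint torques, N m; "ee_pos": TCP position; "ee_rot": TCP orientation; "ft_force": force on the tool from outside, world axes, zero at the start; "moment": the same for the moment, N m; "grip_width": finger opening in m.
Only numpy, scipy, OpenCV 4.12 (cv2) and the standard library are available. Lean on these libraries where they do the work, as an engineer would, in place of code of your own. Each camera call takes 0.05 s, during which the arm holds its last target. There are 200 camera calls.

## Task

Check off the staining reagents in their order of use: with a fingertip, lightly press the white check key in front of the blue dropper bottle, then the one in front of the yellow bottle, then the one in front of the red bottle, each fully down so that it stays down. Leave the green bottle's key up, press nothing hard, and do not lift, shift or knock over the bottles or anything else on the worktop.

Things in the scene. Friction and masses are not known exactly. Their poses are not given: they have to be found in the camera images.
- blue_key_top (a point): centre of the top face of the white check key (34 x 38 mm, grey dot) in front of the blue bottle, in a black bezel on the station's console. 72 mm above the worktop when up, 62 mm when fully down; the point moves with the key. z is up, x points to the bottle. All four keys look alike; only the bottle behind tells them apart.
- blue_station: grey station of the blue bottle, 130 x 64 mm, fixed to the worktop; origin under its centre, x away from the robot, z up. Front half: console 60 mm high with the key, 35 mm in front of the origin. Rear half: open tray 21 mm high in which the blue bottle stands, 36 mm behind the origin.
- blue_key (a joint): travel of the blue bottle's check key in m: 0 = up, 0.010 = fully down. It takes about 2.5 N to move, does not spring back, and stays where it is left; from about 0.007 on it counts as down.
- blue_bottle_mid (a point): centre, half-way up, of the loose white dropper bottle with blue label and blue pointed cap, 37 mm across, 100 mm tall, about 60 g, standing upright in its station's tray, 71 mm behind the key; its top is 106 mm above the worktop
- yellow_key_top (a point): centre of the top face of the white check key (34 x 38 mm, grey dot) in front of the yellow bottle, in a black bezel on the station's console. 72 mm above the worktop when up, 62 mm when fully down; the point moves with the key. z is up, x points to the bottle. All four keys look alike; only the bottle behind tells them apart.
- yellow_station: grey station of the yellow bottle, 130 x 64 mm, fixed to the worktop; origin under its centre, x away from the robot, z up. Front half: console 60 mm high with the key, 35 mm in front of the origin. Rear half: open tray 21 mm high in which the yellow bottle stands, 36 mm behind the origin.
- yellow_key (a joint): travel of the yellow bottle's check key in m: 0 = up, 0.010 = fully down. It takes about 2.5 N to move, does not spring back, and stays where it is left; from about 0.007 on it counts as down.
- yellow_bottle_mid (a point): centre, half-way up, of the loose white dropper bottle with yellow label and yellow pointed cap, 32 mm across, 100 mm tall, about 60 g, standing upright in its station's tray, 71 mm behind the key; its top is 106 mm above the worktop
- red_key_top (a point): centre of the top face of the white check key (34 x 38 mm, grey dot) in front of the red bottle, in a black bezel on the station's console. 72 mm above the worktop when up, 62 mm when fully down; the point moves with the key. z is up, x points to the bottle. All four keys look alike; only the bottle behind tells them apart.
- red_station: grey station of the red bottle, 130 x 64 mm, fixed to the worktop; origin under its centre, x away from the robot, z up. Front half: console 60 mm high with the key, 35 mm in front of the origin. Rear half: open tray 21 mm high in which the red bottle stands, 36 mm behind the origin.
- red_key (a joint): travel of the red bottle's check key in m: 0 = up, 0.010 = fully down. It takes about 2.5 N to move, does not spring back, and stays where it is left; from about 0.007 on it counts as down.
- red_bottle_mid (a point): centre, half-way up, of the loose white dropper bottle with red label and red pointed cap, 34 mm across, 100 mm tall, about 60 g, standing upright in its station's tray, 71 mm behind the key; its top is 106 mm above the worktop
- green_key_top (a point): centre of the top face of the white check key (34 x 38 mm, grey dot) in front of the green bottle, in a black bezel on the station's console. 72 mm above the worktop when up, 62 mm when fully down; the point moves with the key. z is up, x points to the bottle. All four keys look alike; only the bottle behind tells them apart.
- green_station: grey station of the green bottle, 130 x 64 mm, fixed to the worktop; origin under its centre, x away from the robot, z up. Front half: console 60 mm high with the key, 35 mm in front of the origin. Rear half: open tray 21 mm high in which the green bottle stands, 36 mm behind the origin.
- green_key (a joint): travel of the green bottle's check key in m: 0 = up, 0.010 = fully down. It takes about 2.5 N to move, does not spring back, and stays where it is left; from about 0.007 on it counts as down.
- green_bottle_mid (a point): centre, half-way up, of the loose white dropper bottle with green label and green pointed cap, 39 mm across, 100 mm tall, about 60 g, standing upright in its station's tray, 71 mm behind the key; its top is 106 mm above the worktop
- timer_mid (a point): loose white bench timer, 66 x 62 x 22 mm, a bystander; the point is at its centre, about half-way up
- mouse_mid (a point): loose black computer mouse, 98 x 65 x 35 mm, a bystander; the point is at its centre, about half-way up
There are look-alikes about, which are no part of the job. Leave any purple look-alike of the part that bears green_bottle_mid alone.

How it is judged:
By the outcome, as a careful person would: the job done as asked, in the order asked, and still so for the second after the job is handed in, with the robot touching nothing.
It also fails if it takes over 42 s, if anything falls off the work surface, if the arm or the gripper's body presses on something with over 40 N, if the wrist force passes 120 N, or if a joint passes its speed limit or range.

## Working session

There is one attempt and no reset: what is moved stays moved. The work goes in short steps, each a Python script; the robot and the scene stay as the last script left them, time stands still between calls to the robot, and variables do not carry over. Pictures are saved under pics/ and viewed, about 8 in all and at most 12, crops included, and the job is handed in when it is done.

```bash
mkdir -p pics; python3 - <<'E'
from plant import *
import cv2
for n in("side","top"):
    cv2.imwrite(f"pics/{n}0.png",grab_frame(n)[:,:,::-1]); p=camera_params(n); print(n,p)
s=state();print(s["clock"],s["ee_pos"],s["ee_rot"],s["grip_width"])
E
```

```text
side {'fx': 379.3629084035392, 'fy': 379.3629084035392, 'cx': 281.5934101710317, 'cy': 206.06197334930897, 'k1': 0.02492146786175288, 'extrinsics': array([[ 0.94015269,  0.21144138, -0.267218  ,  0.26136828],
       [-0.34021227,  0.53826928, -0.7710524 , -0.7473692 ],
       [-0.01919714,  0.81581783,  0.57799026,  0.64697496],
       [ 0.        ,  0.        ,  0.        ,  1.        ]])}
top {'fx': 518.929614205395, 'fy': 518.929614205395, 'cx': 285.4318291598944, 'cy': 205.85288290203928, 'k1': -0.11578777971107301, 'extrinsics': array([[ 0.00986116,  0.99232223, -0.12328568,  0.32297187],
       [-0.9999493 ,  0.00953435, -0.0032405 , -0.02174427],
       [-0.00204017,  0.12331138,  0.99236593,  1.40437216],
       [ 0.        ,  0.        ,  0.        ,  1.        ]])}
0.1 [0.27063076 0.59039143 0.24748935] [ 0.15021433  0.69092848 -0.15130928  0.69076696] 0.08513369685637963
```

View pics/side0.png

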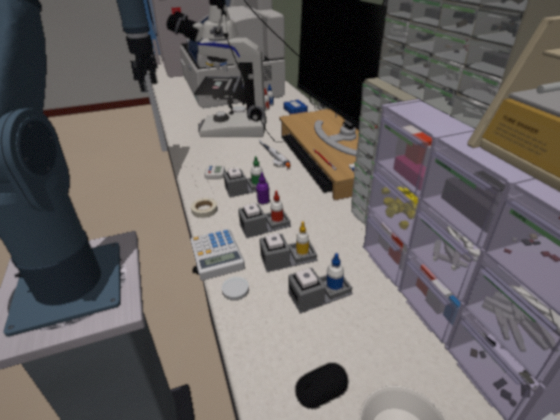

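View pics/top0.png

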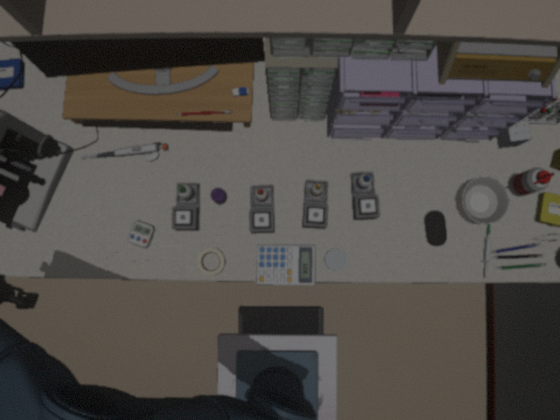

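The top view shows the keys at about green (183,217), red (261,220), yellow (315,215) and blue (366,206). In the side view they are at about (234,175), (253,214), (274,246) and (307,275). Next I'll refine these and triangulate.

```bash
cat > h.py <<'E'
import numpy as np, cv2
from plant import *
def cam(n):
    p=camera_params(n); K=np.array([[p["fx"],0,p["cx"]],[0,p["fy"],p["cy"]],[0,0,1.]])
    T=p["extrinsics"]; return K,np.array([p["k1"],0,0,0.]),T
def ray(n,uv):
    K,d,T=cam(n); x,y=cv2.undistortPoints(np.array([[uv]],float),K,d)[0,0]
    return T[:3,3],T[:3,:3]@np.array([x,-y,-1])
def onplane(n,uv,z):
    c,r=ray(n,uv); return c+r*(z-c[2])/r[2]
def tri(a,b):
    (c1,r1),(c2,r2)=ray("top",a),ray("side",b)
    s,t=np.linalg.lstsq(np.c_[r1,-r2],c2-c1,rcond=None)[0]
    p,q=c1+s*r1,c2+t*r2; return (p+q)/2,np.linalg.norm(p-q)
G=dict(top=dict(blue=(366,206),yellow=(315,215),red=(261,220),green=(183,217)),
      side=dict(blue=(307,275),yellow=(274,246),red=(253,214),green=(234,175)))
def key(img,uv,w):
    u,v=uv; g=cv2.cvtColor(img,cv2.COLOR_RGB2GRAY)[v-w:v+w+1,u-w:u+w+1]
    t,m=cv2.threshold(g,0,255,cv2.THRESH_OTSU)
    n,l,s,_=cv2.connectedComponentsWithStats(m)
    k=min(range(1,n),key=lambda i:np.hypot(*(np.argwhere(l==i).mean(0)-w)) if s[i,4]>15 else 99)
    c=max(cv2.findContours((l==k).astype(np.uint8),cv2.RETR_EXTERNAL,2)[0],key=cv2.contourArea)
    r=cv2.minAreaRect(c); return np.array(r[0])+[u-w,v-w],r
E
python3 - <<'E'
from h import *
I={n:cv2.imread(f"pics/{n}0.png")[:,:,::-1].copy() for n in G}
for c in G["top"]:
    a,ra=key(I["top"],G["top"][c],11); b,rb=key(I["side"],G["side"][c],11)
    print(c,a.round(1),np.round(ra[1],1),round(ra[2]),b.round(1),np.round(rb[1],1),"tri",*[np.round(x,4) for x in tri(a,b)],"plane",onplane("top",a,.072).round(4),onplane("side",b,.072).round(4))
t=cv2.resize(I["top"][150:250,150:400],None,fx=3,fy=3,interpolation=2); t=cv2.convertScaleAbs(t,alpha=1.5)
s=cv2.resize(I["side"][150:310,210:360],None,fx=1.75,fy=1.75,interpolation=2)
o=np.zeros((300+280,750,3),np.uint8);o[:300]=t;o[300:,:s.shape[1]]=s
cv2.imwrite("pics/crop.png",o[:,:,::-1])
E
```

```text
blue [367.7 205.3] [12.6 14.2] 85 [307. 274.] [20. 22.] tri [ 0.4925 -0.2309  0.0725] 0.0009 plane [ 0.4921 -0.2308  0.072 ] [ 0.4931 -0.2305  0.072 ]
yellow [315.5 214. ] [12. 13.] 90 [272.5 240.5] [11. 19.] tri [ 0.4659 -0.0951  0.0648] 0.006 plane [ 0.468  -0.0953  0.072 ] [ 0.4604 -0.1029  0.072 ]
red [261. 219.] [12. 14.] 90 [253.  208.5] [11. 22.] tri [0.4553 0.0455 0.0655] 0.0019 plane [0.4537 0.0453 0.072 ] [0.4541 0.0366 0.072 ]
green [182.5 217. ] [12. 13.] 90 [234. 170.] [12. 22.] tri [0.4566 0.249  0.0731] 0.0001 plane [0.4568 0.2493 0.072 ] [0.457 0.251 0.072]
```

View pics/crop.png

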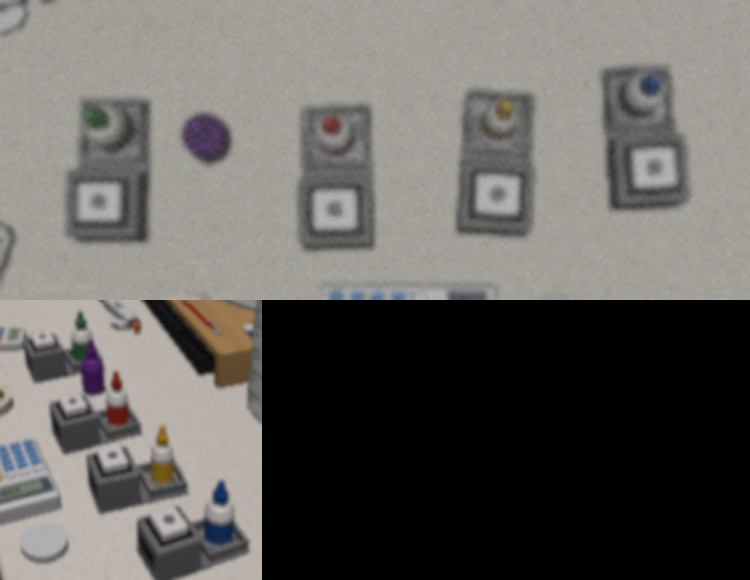

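The crop shows the grey dots clearly. Their top pixels are blue (368.3,205.7), yellow (315.7,214.7) and red (261.7,219.7). Their side pixels are (306.6,275.7), (274,239.7) and (251.1,209.4). I'll re-triangulate with the dots, then press blue if the heights agree.

```bash
cat >> h.py <<'E'
D=dict(blue=((368,205.4),(306.6,275.4)),yellow=((315.5,214.4),(273.7,239.9)),red=((261.4,219.4),(250.8,209.2)))
Q=[0,2**-.5,0,2**-.5]
def above(c,z=.15):
    p=onplane("top",D[c][0],.072); return [p[0],p[1],z]
def press(c):
    p=above(c); f0=state()["ft_force"]
    move_linear([p[0],p[1],.098],.08)
    hit=move_linear([p[0],p[1],.0775],.012,force_limit=7)
    s=state(); print(c,"stop",hit,s["ee_pos"].round(4) if hasattr(s["ee_pos"],"round") else s["ee_pos"],"dF",np.round(np.array(s["ft_force"])-f0,2),s["clock"])
    move_linear(p,.1)
E
python3 - <<'E'
from h import *
for c in D:
    t,e=tri(*D[c]); print(c,t.round(4),e.round(4),np.round(above(c),4))
    assert abs(t[2]-.072)<.008 and e<.005
gripper_to(0)
move_pose(above("blue",.2),Q); s=state(); print(s["clock"],s["ee_pos"],s["grip_width"],s["ft_force"])
press("blue")
for n in G: cv2.imwrite(f"pics/{n}1.png",grab_frame(n)[:,:,::-1])
a=cv2.imread("pics/side1.png")[190:330,220:400]; cv2.imwrite("pics/c1.png",cv2.resize(a,None,fx=4,fy=4,interpolation=2))
E
```

```text
blue [ 0.4918 -0.2319  0.0698] 0.0004 [ 0.4917 -0.2316  0.15  ]
yellow [ 0.4667 -0.0954  0.0662] 0.0019 [ 0.467  -0.0953  0.15  ]
red [0.4517 0.0449 0.0652] 0.0033 [0.4527 0.0443 0.15  ]
3.8583 [ 0.49222597 -0.23082242  0.19995829] 0.00026061757918750795 [0.34819296 0.85526844 1.05332606]
blue stop True [ 0.4917 -0.2316  0.0791] dF [-1.45 -0.5   4.35] 6.7167
```

View pics/c1.png

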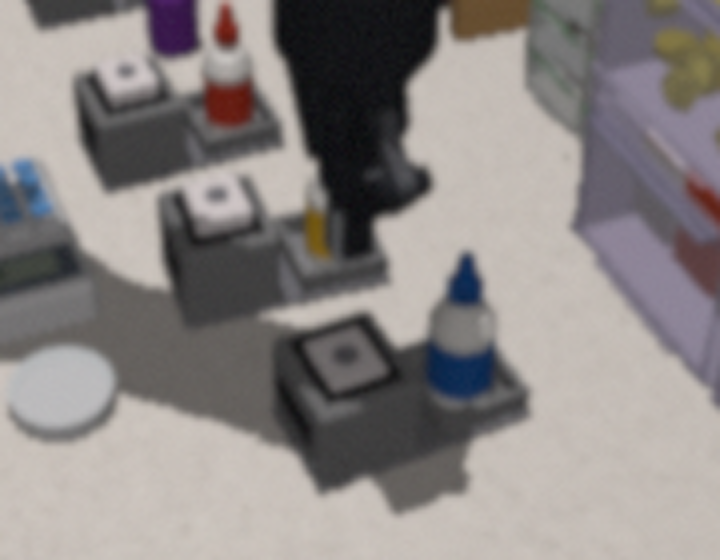

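The blue key is now flush with its bezel (crop 345,355) and its bottle is still upright. The TCP stopped at 0.0791, which puts the fingertip at 62 mm, so the key is fully down. Next are yellow and red.

```bash
python3 - <<'E'
from h import *
for c in("yellow","red"):
    move_linear(above(c),.12); press(c)
p=above("red",.28); move_linear([.42,p[1],.28],.15)
move_pose([0.271,0.591,0.3],Q)
s=state();print(s["clock"],np.round(s["ft_force"],2))
for n in G: cv2.imwrite(f"pics/{n}2.png",grab_frame(n)[:,:,::-1])
a=cv2.imread("pics/side2.png")[145:325,190:400]; cv2.imwrite("pics/c2.png",cv2.resize(a,None,fx=3.3,fy=3.3,interpolation=2))
x,y=[cv2.imread(f"pics/top{i}.png")[150:290,120:470] for i in(0,2)]
cv2.imwrite("pics/d2.png",cv2.resize(np.vstack([y,cv2.absdiff(x,y)*2]),None,fx=2,fy=2))
E
```

```text
yellow stop True [ 0.467  -0.0953  0.0791] dF [-0.1   0.43  5.4 ] 11.225
red stop True [0.4527 0.0443 0.079 ] dF [-0.31 -0.16  6.8 ] 15.6417
19.5833 [-0.41 -0.44  0.7 ]
```

View pics/c2.png

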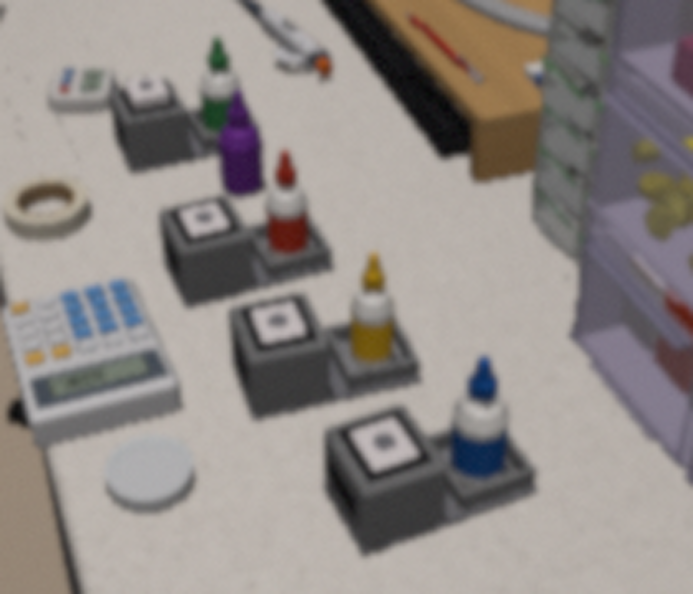

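View pics/d2.png

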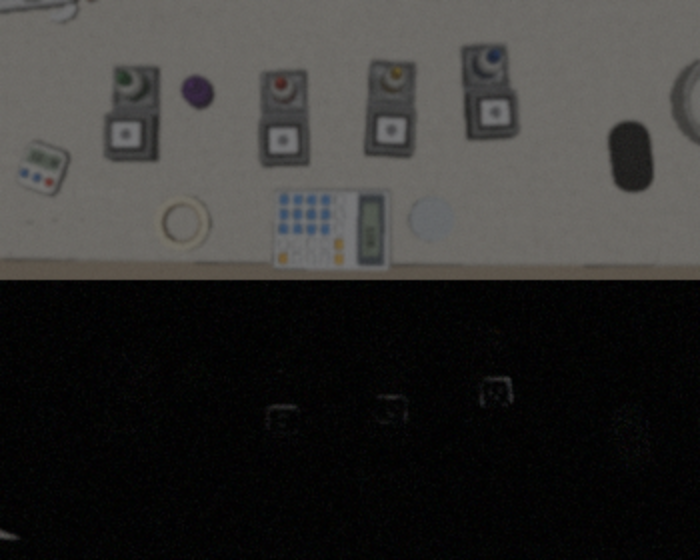

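The blue, yellow and red keys (crop 385,440; 280,320; 205,218) sit flush in their bezels, and the green key (148,88) is still raised. The before/after difference in the top view shows changes only at the three pressed keys.

```bash
python3 -c "
from plant import *
job_done(); print(state()['clock'])"
```

```text
the job is handed in; nothing more can be done
the job is handed in; nothing more can be done
```

I pressed the blue, yellow and red check keys, in that order, with the closed fingertips, and handed the job in shortly after 19.6 s on the robot clock. The gripper had already been pulled clear of the worktop.

- **Pressing:** Each press ran with a 7 N force limit and stopped with the fingertip at about 62 mm above the worktop, which is the fully-down height. The readings just after each stop were 4.4 N for blue, 5.4 N for yellow and 6.8 N for red.
- **Final pictures:** The three pressed keys sit flush in their bezels and the green key is still up. A before/after comparison of the top view's worktop area shows changes only at those three keys. The four bottles, the purple look-alike, the timer and the mouse did not move.
- **Disagreement in measuring:** From the two cameras I measured key-top heights of 70 mm for blue, 66 mm for yellow and 65 mm for red, against the stated 72 mm. I took the sideways positions from the top view at 72 mm, and the stopping heights agreed with the stated 62 mm.

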